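# Run a sample tube on the touch mixer

### The job

Wake the touch mixer by pressing its push button fully down and letting it come up again. Then take the tall tube out of the rack, stand its foot in the mixer's rubber cup and push the cup down with it about 8 mm, half of its 16 mm travel, with the tube upright. The program finishes while holding: keep the tube gripped and the cup held at that depth, not letting go; leave the short tubes and everything else on the bench undisturbed.

Things in the scene. Friction and masses are not known exactly. Their poses are not given: they have to be found in the camera images.
- mixer: Touch mixer, a white housing fixed to the bench, 170 (x) x 130 (y) x 70 mm high; origin at the centre of its underside, z up. On its flat top (70 mm above the bench) are the push button at x = -55 mm, y = 0 and the round rubber cup at x = +35 mm, y = 0 (own frame). Beside the button sit a flat dial at y = +43 mm, 8 mm high, and a flat display at y = -43 mm; neither is used. Stands left or right of the robot, the rack on the other side.
- button_top (a point): Centre of the top face of the grey push button when up: 28 mm diameter, face 88 mm above the bench, in a black ring of 44 mm diameter, 12 mm high.
- button (a joint): Travel of the push button in m, 0 up, 0.006 fully down (straight down). Its spring pushes it back up; it starts to move at 1.5 N and takes 5 N to hold fully down.
- cup_floor (a point): Centre of the inner floor of the mixer's round black rubber cup; 93 mm above the bench when the cup is up, and it moves down with the cup. Inside the cup is 48 mm wide and 11 mm deep, 58 mm wide outside; its rim is 104 mm above the bench when up.
- cup (a joint): Travel of the cup in m, 0 up, 0.016 at its lower stop (straight down). Spring-loaded: it starts to move at about 3 N and the force grows evenly to about 12 N at the stop (about 7 N half-way). It does not turn or shake in this exercise.
- rack: Blue rack block fixed to the bench, 60 (x) x 210 (y) x 50 mm high; origin at the centre of its underside. Four round holes of 31 mm in one row along its y axis, at y = -75, -25, 25 and 75 mm (x = 0), with floors 8 mm above the bench. Three hold a tube, the hole at y = +75 mm is empty.
- tall_tube: The tall tube, the only one of its length: white, 120 mm long, body 28 mm diameter, flat 24 mm foot, with a white screw cap of 34 mm diameter and 22 mm height at the top; about 60 g. Origin at the centre of its foot, z up towards the cap. Starts upright in one of the first three holes of the rack, foot 8 mm above the bench, cap top 128 mm above it.
- tall_tube_top (a point): Centre of the top of the tall tube's cap, 120 mm above its foot.
- short_tube_a: Short tube: like the tall one, with the same cap, but only 90 mm long; origin at the foot. Stands in the rack and stays there.
- short_tube_b: The second short tube, 90 mm long; stays in the rack.
- reagent: White capped bottle, 50 mm diameter, 110 mm high, standing between mixer and rack; origin at its underside. Leave alone.
- scoop: Flat steel spatula with a white plastic handle, 160 mm long lying on the bench near the robot, pointing roughly away from it; origin under its middle. Leave alone.
- beaker: Clear beaker, 70 mm wide, 85 mm high, towards the back of the bench; origin at its underside. Leave alone.
- timer: Flat white timer, 60 x 75 x 22 mm, at the back left; origin at its underside. Leave alone.

How it is judged:
On the way, in this order (a step that is already met when the one before it is completed fails the run):
1. the push button is pressed fully down (value of joint button above 0.005 m), for 0.1 s.
2. the push button is released and up again (value of joint button below 0.0015 m), for 0.1 s.
3. the tall tube is lifted clear of the rack in the gripper (z of tall_tube in the frame of rack above 0.055 m and contact force between the fingers and tall_tube above 0.5 N), for 0.2 s.
At the end, for the whole second after the job is handed in: The gripped tall tube, upright within 0.2 rad, stands at rest on the cup floor (within 13 mm of its centre) and holds the cup 4.5 to 11.5 mm down with over 2 N; the robot itself does not touch the mixer, and the button is up, through the last second (value of joint cup between 0.0045 and 0.0115 m and horizontal distance between tall_tube and cup_floor below 0.013 m and distance between tall_tube and cup_floor below 0.015 m and z of tall_tube in the frame of cup_floor below 0.005 m and angle between tall_tube's own z axis and vertical below 0.2 rad and contact force between tall_tube and mixer above 2 N and contact force between the fingers and tall_tube above 1 N and contact force between each of the arm, the fingers and mixer below 0.3 N and linear speed of tall_tube below 0.02 m/s and value of joint button below 0.0015 m); the arm keeps its last pose, push and grip.
It fails at once if a short tube is pulled from the rack or shifted by more than 20 mm (distance of any of short_tube_a, short_tube_b from where it was at the start of the episode above 0.02 m).
It fails at once if a bystander on the bench (bottle, spatula, beaker, timer) is moved by more than 30 mm (distance of any of reagent, scoop, beaker, timer from where it was at the start of the episode above 0.03 m).
It also fails if it takes over 48 s, if anything falls off the work surface, if the arm or the gripper's body presses on something with over 40 N, if the wrist force passes 120 N, or if a joint passes its speed limit or range.

### The arm

A 6-joint arm with a two-finger parallel gripper is mounted at the origin on the work surface. World frame = base frame: x ahead of the robot, y to its left, z up, the work surface at z = 0. Lengths are in m, angles in rad, forces in N, time in s.
With the tool pointing down it reaches from about 0.35 to 0.775 m from the base axis. Payload 5.5 kg.
Tool frame: the origin (TCP) lies midway between the tips of the shut fingers; the grasp point (between the pads) lies grasp_offset behind it (grasp_offset is the distance from the TCP to the grasp point, in m); z points along the fingers, y is the line along which they close (so a half turn about z gives the same grasp; the last joint's range is limited). The gripper opens to 85 mm and grips with 20 to 120 N. Pads are 22 mm wide; open, the fingers measure 114 mm over their backs; the gripper's body (76 mm by 85 mm) begins 54 mm behind the grasp point. The pads swing forward as they close: fully open they stand 13 mm farther back than shut.
Start: joints at [-1.36, 0.313, 0.046, 1.304, 0, 1.431], TCP at [0.198, -0.54, 0.205] pointing down, gripper open.
Joint ranges: [-2.76, 2.76], [-0.86, 1.69], [-1.03, 1.26], [-2.2, 2.34], [-1.47, 1.5], [-3.14, 3.14]. Speed limits (rad/s): [2.57, 2.57, 3.14, 3.14, 3.14, 3.14].

### API

Orientations are given as a unit quaternion [w, x, y, z].
In Python, from workcell import * gives the robot as it stands.
- The arm moves only by the tool step_arm, never from a script. Its argument "deltas" is a list of rows, each a list of 7 numbers: the shift along the world's x, y, z in mm, then the turn, a rotation vector about the world's x, y, z in degrees, then the gripper's target within -1 to 1 (fully open at 1, half-way at 0, shut at -1). A call has 1 to 5 rows; each row shifts and turns the commanded pose from where the row before left it; what a row does not reach is not made up. A row lasts 1/10 s, in which the tool goes at most 50 mm and 8.59 degrees, less where a joint would pass 70% of its speed; a pose out of reach is approached as far as the arm can. A call is refused whole if a number of a shift passes 50 or a number of a turn 8.59, either way. A call with a gripper value outside its range is refused whole. The fingers move at their own pace and stop on an object; "newtons" is the grip in N (left out, the last holds). Time passes only in rows, so rows that do not move let the fingers close. It gives the time, the measured TCP pose, the force, the opening and the grip force at its end, in the units of the state.
- get_state(): the state, without advancing time (a new reading comes with each control period).
- read_camera(name): name is "scene" or "top" or "wrist"; returns a dict with "image" (400x640x3 uint8, red, green, blue), "z_map" (400x640 float32, m along the optical axis (not along the pixel's ray), 0 where there is no reading), "K" (3x3 intrinsics, pixels), "world_from_camera" (4x4, takes a point from camera to world coordinates). Camera axes: x right, y down, z forward; pixel columns grow to the right and rows downward; lengths in m; the calibration is good to about 2 mm. A picture is of the moment at which its call begins.
- hand_in(): hands the job in; it is judged then, once.
The state is a dict: "clock": time; "joint_pos": joint angles; "qvel": joint speeds; "tau": joint torques, N m; "tcp_pos": TCP position; "orientation": TCP orientation; "wrist_force": force on the tool from outside, world axes, zero at the start; "ft_torque": the same for the moment, N m; "finger_gap": finger opening in m; "grip_force": force on a finger pad.
Only numpy, scipy, OpenCV 4.12 (cv2) and the standard library are available. Lean on these libraries where they do the work, as an engineer would, in place of code of your own. Each camera call takes 0.05 s, during which the arm holds its last target. There are 200 camera calls.

## Working session

There is one attempt and no reset: what is moved stays moved. The work goes in short steps, Python scripts to look and compute and a tool call to move; the robot and the scene stay as the last step left them, time stands still between calls to the robot, and variables do not carry over. Pictures are saved under pics/ and viewed, at most 10 in all, crops included, and the job is handed in when it is done.

Besides the shell and the picture viewer there is one more tool, called after "Call:" in YAML: its name, and indented under it one key for each argument. step_arm: Moves the arm, as the interface text tells. Its arguments: {"type":"object","properties":{"deltas":{"type":"array","items":{"type":"array","items":{"type":"number"}}},"newtons":{"type":"number"}},"required":["deltas"]}

```bash
mkdir -p pics
cat > h.py <<'E'
from workcell import *
import numpy as np, cv2
def cam(n):
    c=read_camera(n); np.savez(f'{n}.npz',**c); return c
def ld(n): return dict(np.load(f'{n}.npz'))
def P(c,u,v,z=None):
    K=c['K'];T=c['world_from_camera']; d=np.array([(u-K[0,2])/K[0,0],(v-K[1,2])/K[1,1],1])
    r=T[:3,:3]@d; o=T[:3,3]
    s=c['z_map'][int(v),int(u)] if z is None else (z-o[2])/r[2]
    return o+s*r
def cloud(c):
    v,u=np.mgrid[0:400,0:640];K=c['K'];z=c['z_map']
    p=np.stack([(u-K[0,2])/K[0,0]*z,(v-K[1,2])/K[1,1]*z,z],-1)
    T=c['world_from_camera'];w=p@T[:3,:3].T+T[:3,3]; w[z==0]=np.nan; return w
E
python3 - <<'E'
from h import *
c=cam('top');cv2.imwrite('pics/top1.png',cv2.resize(c['image'][...,::-1],(800,500)))
s=get_state();print(s)
print(c['world_from_camera'])
E
```

```text
{'clock': 0.05, 'joint_pos': array([-1.35961393e+00,  3.14002976e-01,  4.50103202e-02,  1.30359080e+00,
        1.06839336e-05,  1.43124273e+00]), 'qvel': array([-0.00178523, -0.00236633,  0.00163311,  0.00048973,  0.00157318,
        0.00143734]), 'tau': array([ 2.46798591e-03, -4.82154322e+01,  2.99549729e+01,  1.32007344e-02,
       -5.45127182e-05,  9.48640633e-08]), 'tcp_pos': array([ 0.19746923, -0.53945607,  0.20412025]), 'orientation': array([-8.93183495e-04,  9.84662009e-01,  1.74470428e-01, -2.66571213e-05]), 'wrist_force': array([ 0.53578604,  0.01537382, -0.04712144]), 'ft_torque': array([ 0.0076131 ,  0.01156938, -0.01147063]), 'grip_force': 0.0, 'finger_gap': 0.08501870969627796}
[[-0.01702011 -0.99261408  0.12011498  0.52011159]
 [-0.99984852  0.01733404  0.00156918 -0.00373421]
 [-0.00363966 -0.12007008 -0.99275875  0.85766919]
 [ 0.          0.          0.          1.        ]]
```

View pics/top1.png

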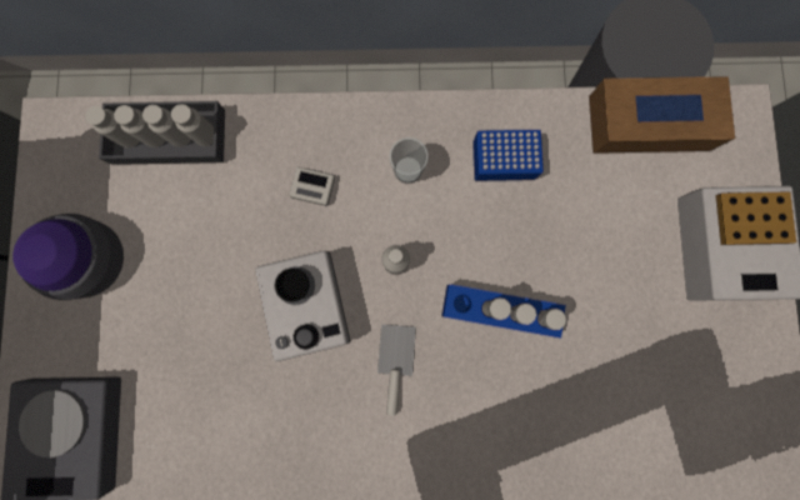

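The top view shows the mixer on the left, with its button at about (305,337) and cup at about (294,286). The rack is on the right: its empty hole is at (462,303) and its caps at (500,309), (526,315) and (555,319). Next I'll measure these with depth.

Run:
```python
from h import *
c=ld('top');w=cloud(c);f=.8
for n,(u,v) in dict(button=(305,337),cup=(294,286),hole=(462,303),t1=(500,309),t2=(526,315),t3=(555,319),bottle=(397,256),dial=(282,341),disp=(331,330)).items():
    print(n,P(c,u*f,v*f).round(4))
def seg(name,u,v,zlo,zhi,r=.04):
    p=P(c,u*f,v*f); m=(w[...,2]>zlo)&(w[...,2]<zhi)&(np.hypot(w[...,0]-p[0],w[...,1]-p[1])<r)
    q=w[m]; pts=q[:,:2].astype(np.float32); (x,y),R=cv2.minEnclosingCircle(pts)
    print(name,len(q),'circ',round(x,4),round(y,4),round(R,4),'med',np.median(q,0).round(4),'mean',q.mean(0).round(4))
for n,u,v in (('t1',500,309),('t2',526,315),('t3',555,319)):
    z=P(c,u*f,v*f)[2]; seg(n,u,v,z-.006,z+.006,.025)
seg('cuprim',294,286,.099,.11,.045); seg('cupfloor',294,286,.086,.097,.03); seg('button',305,337,.0845,.093,.03); seg('bottle',397,256,.1,.12,.04)
m=(w[...,2]>.066)&(w[...,2]<.074)&(w[...,1]>.05)&(w[...,1]<.3)&(w[...,0]<.6)&(w[...,0]>.25)
print('mixer',cv2.minAreaRect(w[m][:,:2].astype(np.float32)*1000))
m=(w[...,2]>.045)&(w[...,2]<.055)&(w[...,1]>-.3)&(w[...,1]<-.02)&(w[...,0]<.55)&(w[...,0]>.3)
print('rack',cv2.minAreaRect(w[m][:,:2].astype(np.float32)*1000))
c2=cam('scene');cv2.imwrite('pics/sc1.png',cv2.resize(c2['image'][...,::-1],(800,500)))
```

```text
button [0.4689 0.1559 0.0914]
cup [0.5544 0.1752 0.0918]
hole [ 0.521  -0.1199  0.0086]
t1 [ 0.5103 -0.1644  0.1267]
t2 [ 0.4992 -0.2141  0.0956]
t3 [ 0.4919 -0.2615  0.0974]
bottle [ 6.009e-01 -3.000e-04  1.062e-01]
dial [0.462  0.1977 0.0785]
disp [0.4786 0.1156 0.0705]
t1 228 circ 0.5105 -0.1643 0.0171 med [ 0.5106 -0.1637  0.1268] mean [ 0.5104 -0.1635  0.1267]
t2 214 circ 0.5007 -0.2129 0.017 med [ 0.5011 -0.2126  0.0967] mean [ 0.5005 -0.2124  0.0966]
t3 213 circ 0.4907 -0.2621 0.0173 med [ 0.4905 -0.2614  0.0968] mean [ 0.4912 -0.2612  0.0968]
cuprim 190 circ 0.5555 0.1783 0.0288 med [0.5557 0.1773 0.1026] mean [0.5557 0.1774 0.1025]
cupfloor 409 circ 0.5561 0.1757 0.0275 med [0.5562 0.1798 0.0922] mean [0.5562 0.1796 0.0923]
button 136 circ 0.4683 0.1582 0.0139 med [0.4682 0.1579 0.0908] mean [0.4684 0.1577 0.0906]
bottle 98 circ 0.6006 0.0028 0.0117 med [0.6003 0.003  0.1088] mean [0.6002 0.0028 0.1089]
mixer ((521.428466796875, 169.85122680664062), (168.1737518310547, 128.63075256347656), 12.393131256103516)
rack ((505.336669921875, -189.00924682617188), (210.56198120117188, 59.85422134399414), 78.83910369873047)
```

View pics/sc1.png

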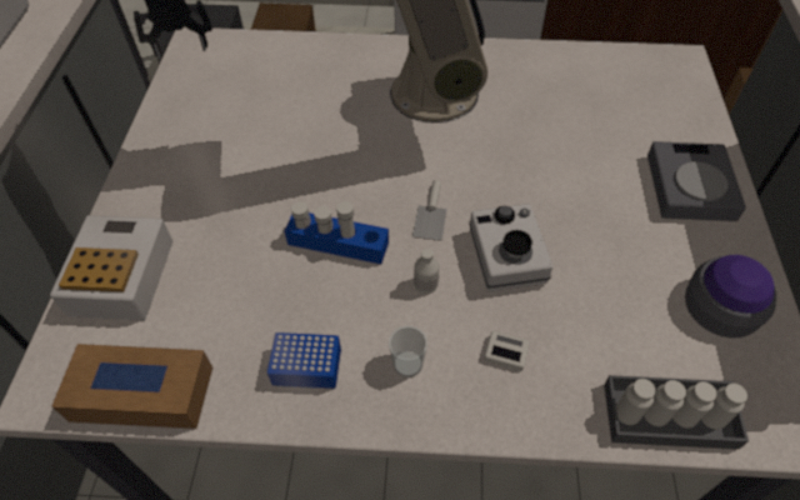

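The mixer has a yaw of 12.4°, with the button at (0.468,0.158) and the cup at (0.5556,0.1775). The tall tube is t1 at (0.5105,-0.164), its top at 0.127. The rack row points along 78.7°. The scene view agrees: the tall tube is at (345,220), next to the empty hole. I'll move towards the button now, shutting the fingers and turning about +58.8° on the way.

Call:
step_arm:
  deltas:
    - [17,43,0,0,0,7.35,-1]
    - [17,43,0,0,0,7.35,-1]
    - [17,43,0,0,0,7.35,-1]
    - [17,43,0,0,0,7.35,-1]
    - [17,43,0,0,0,7.35,-1]
  newtons: 40

```text
clock: 0.6
tcp_pos: [0.2827, -0.3231, 0.2046]
orientation: [-0.0, 0.878, 0.478, 0.0]
wrist_force: [1.5, 0.2, 0.8]
finger_gap: 0.0122
grip_force: 0.0
```

Call:
step_arm:
  deltas:
    - [17,44,0,0,0,7.35,-1]
    - [17,44,0,0,0,7.35,-1]
    - [17,44,0,0,0,7.35,-1]
    - [17,44,0,0,0,0,-1]
    - [17,44,0,0,0,0,-1]

```text
clock: 1.1
tcp_pos: [0.3676, -0.1031, 0.2049]
orientation: [0.0, 0.772, 0.635, 0.0]
wrist_force: [1.3, -0.6, 0.2]
finger_gap: 0.0001
grip_force: 0.0
```

Call:
step_arm:
  deltas:
    - [17,44,0,0,0,0,-1]
    - [17,44,0,0,0,0,-1]
    - [17,44,0,0,0,0,-1]
    - [17,44,0,0,0,0,-1]
    - [17,44,0,0,0,0,-1]

```text
clock: 1.6
tcp_pos: [0.4527, 0.1171, 0.2048]
orientation: [0.0, 0.772, 0.636, -0.0]
wrist_force: [0.8, 0.2, 0.5]
finger_gap: 0.0002
grip_force: 0.0
```

Call:
step_arm:
  deltas:
    - [16,42,0,0,0,0,-1]
    - [0,0,0,0,0,0,-1]
    - [0,0,0,0,0,0,-1]
    - [0,0,0,0,0,0,-1]

```text
clock: 2.0
tcp_pos: [0.4679, 0.1564, 0.2046]
orientation: [-0.0, 0.772, 0.635, -0.001]
wrist_force: [-0.1, -0.1, 0.3]
finger_gap: -0.0004
grip_force: 0.0
```

Run:
```python
from h import *
from scipy.spatial.transform import Rotation as R
s=get_state();print(s, grasp_offset)
q=s['orientation'];print(R.from_quat(q[[1,2,3,0]]).as_matrix().round(4))
```

```text
{'clock': 2.0, 'joint_pos': array([ 1.59871801e-01,  1.56519718e-01, -1.57803333e-01,  1.25776231e+00,
       -3.83414976e-04,  1.92480775e+00]), 'qvel': array([-0.01966886, -0.01073512, -0.00258275, -0.00103057,  0.00027585,
        0.00021373]), 'tau': array([ 7.05346540e-01, -3.84305584e+01,  2.98066521e+01, -4.04566177e-02,
        3.01970146e-02, -7.46746700e-04]), 'tcp_pos': array([0.46792573, 0.15635861, 0.20463183]), 'orientation': array([-1.59410765e-04,  7.72308748e-01,  6.35246995e-01, -6.53256088e-04]), 'wrist_force': array([-0.12568071, -0.12764805,  0.27075526]), 'ft_torque': array([-0.01341273,  0.03898775,  0.00842484]), 'grip_force': 0.0, 'finger_gap': -0.00038463128831665226} 0.0187
[[ 1.929e-01  9.812e-01 -1.200e-03]
 [ 9.812e-01 -1.929e-01 -6.000e-04]
 [-8.000e-04 -1.100e-03 -1.000e+00]]
```

Call:
step_arm:
  deltas:
    - [0,2,-40,0,0,0,-1]
    - [0,0,-40,0,0,0,-1]
    - [0,0,-28,0,0,0,-1]
    - [0,0,0,0,0,0,-1]

```text
clock: 2.4
tcp_pos: [0.4648, 0.1569, 0.0936]
orientation: [-0.002, 0.773, 0.634, -0.003]
wrist_force: [-0.2, -0.5, -0.7]
finger_gap: 0.0002
grip_force: 0.0
```

Call:
step_arm:
  deltas:
    - [0,0,-5,0,0,0,-1]
    - [0,0,-5,0,0,0,-1]
    - [0,0,0,0,0,0,-1]

```text
clock: 2.7
tcp_pos: [0.4694, 0.1588, 0.088]
orientation: [0.001, 0.772, 0.635, 0.001]
wrist_force: [0.6, 0.5, 0.3]
finger_gap: 0.0004
grip_force: 0.0
```

Call:
step_arm:
  deltas:
    - [0,0,-3,0,0,0,-1]
    - [0,0,-2,0,0,0,-1]
    - [0,0,0,0,0,0,-1]
    - [0,0,0,0,0,0,-1]

```text
clock: 3.1
tcp_pos: [0.4686, 0.1591, 0.0821]
orientation: [0.0, 0.772, 0.635, 0.0]
wrist_force: [-0.2, 0.0, -0.0]
finger_gap: -0.0002
grip_force: 0.0
```

Run:
```python
from h import *
s=get_state();print(s['tcp_pos'],s['wrist_force'],s['tau'])
a=cam('scene')['image'][120:270,330:480,::-1];b=cam('wrist')['image'][...,::-1]
cv2.imwrite('pics/p2.png',np.hstack([cv2.resize(a,(400,400),interpolation=cv2.INTER_CUBIC),cv2.resize(b[:,120:520],(400,400))]))
```

```text
[0.46862268 0.15907991 0.0820996 ] [-0.18146676  0.04818665 -0.04325838] [-1.55013049e-02 -4.05029833e+01  2.67901111e+01 -6.60666148e-03
 -8.91684704e-04 -9.32900707e-05]
```

View pics/p2.png

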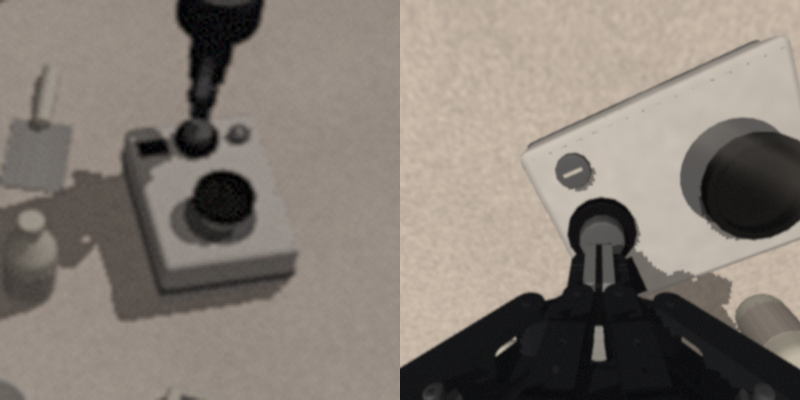

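The right half is the wrist view, with the finger tips over the button face at about (602,245). There is no contact force yet, so I'll go on down in small steps.

Call:
step_arm:
  deltas:
    - [0,0,-2,0,0,0,-1]
    - [0,0,0,0,0,0,-1]

```text
clock: 3.4
tcp_pos: [0.4684, 0.159, 0.0797]
orientation: [-0.0, 0.772, 0.635, -0.0]
wrist_force: [0.3, -0.5, -0.7]
finger_gap: 0.0002
grip_force: 0.0
```

Call:
step_arm:
  deltas:
    - [0,0,-2,0,0,0,-1]
    - [0,0,0,0,0,0,-1]

```text
clock: 3.6
tcp_pos: [0.4684, 0.159, 0.0777]
orientation: [-0.0, 0.772, 0.635, -0.0]
wrist_force: [-0.6, -0.1, 1.5]
finger_gap: -0.0001
grip_force: 0.0
```

Call:
step_arm:
  deltas:
    - [0,0,-2,0,0,0,-1]
    - [0,0,0,0,0,0,-1]

```text
clock: 3.8
tcp_pos: [0.4684, 0.1589, 0.0757]
orientation: [-0.0, 0.772, 0.635, -0.0]
wrist_force: [0.1, 0.1, -0.1]
finger_gap: 0.0002
grip_force: 0.0
```

Call:
step_arm:
  deltas:
    - [0,0,-2,0,0,0,-1]
    - [0,0,0,0,0,0,-1]

```text
clock: 4.0
tcp_pos: [0.4684, 0.1589, 0.0738]
orientation: [-0.0, 0.772, 0.635, -0.0]
wrist_force: [0.2, 0.0, 0.2]
finger_gap: 0.0004
grip_force: 0.0
```

Run:
```python
from h import *
s=get_state();print(s['tcp_pos'],s['wrist_force'],s['finger_gap'])
c=cam('wrist');w=cloud(c)
for n,(u,v) in dict(tipL=(592,262),tipR=(606,262),btn=(602,232),ring=(575,228),dial=(572,172),top=(650,180)).items(): 
    uu,vv=u-400+120,v; print(n,w[vv,uu].round(4), w[vv-2:vv+3,uu-2:uu+3,2].round(3).min())
c=cam('scene');w=cloud(c);d=np.hypot(w[...,0]-.468,w[...,1]-.158)
for r in (.012,.02,.03): q=w[(d<r)][:,2]; print(r,len(q),np.sort(q)[::max(1,len(q)//20)].round(3))
b=ld('wrist')['image'][130:330,240:400,::-1]
cv2.imwrite('pics/p3.png',cv2.resize(b,(480,600),interpolation=cv2.INTER_CUBIC))
```

```text
[0.46841077 0.15892547 0.07376146] [0.20588386 0.00138789 0.16336787] 0.0003935734951848914
tipL [0.4668 0.1696 0.1209] 0.12
tipR [0.4733 0.1687 0.1215] 0.12
btn [0.472  0.1701 0.0921] 0.091
ring [0.4562 0.1711 0.0825] 0.081
dial [0.4612 0.2031 0.077 ] 0.077
top [0.5048 0.1877 0.07  ] 0.069
0.012 46 [0.087 0.088 0.089 0.09  0.091 0.091 0.091 0.091 0.092 0.092 0.092 0.092
 0.092 0.093 0.093 0.095 0.099 0.103 0.111 0.112 0.118 0.124 0.152]
0.02 191 [0.066 0.079 0.081 0.082 0.083 0.084 0.086 0.088 0.09  0.091 0.092 0.093
 0.093 0.1   0.111 0.115 0.118 0.124 0.145 0.163 0.169 0.195]
0.03 509 [0.065 0.068 0.07  0.072 0.073 0.077 0.08  0.082 0.083 0.086 0.091 0.093
 0.111 0.122 0.165 0.175 0.194 0.204 0.27  0.573 0.576]
```

View pics/p3.png

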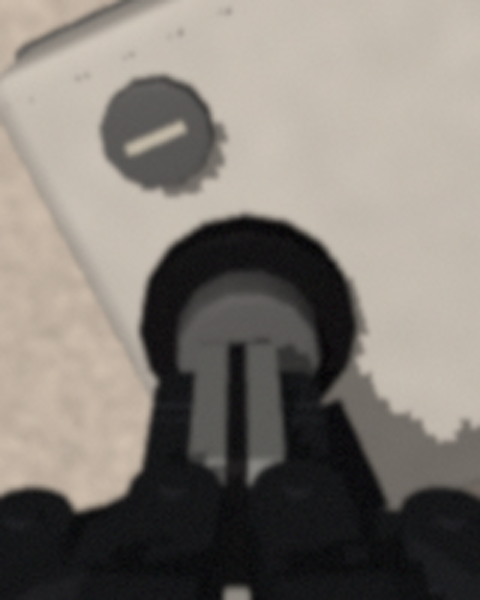

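The pads' ends seem to lie on or just above the grey face, at crop (240,345). I'll check the tip depth, then go on.

Run:
```python
from h import *
w=cloud(ld('wrist'))
for u in (311,327):
  for v in range(238,284,3): print(u,v,w[v,u].round(4))
t=cloud(ld('top')); 
q=t[...,2][(abs(t[...,0]-.4)<.03)&(abs(t[...,1]+.05)<.03)]; print('bench top cam',np.median(q))
```

```text
311 238 [0.4651 0.1673 0.0913]
311 241 [0.4651 0.1667 0.0937]
311 244 [0.4659 0.1697 0.1031]
311 247 [0.4662 0.1704 0.1077]
311 250 [0.4664 0.1708 0.1116]
311 253 [0.4662 0.1699 0.1129]
311 256 [0.4663 0.1701 0.1161]
311 259 [0.4664 0.1702 0.119 ]
311 262 [0.4665 0.1703 0.122 ]
311 265 [0.4666 0.1703 0.1245]
311 268 [0.4665 0.1699 0.1263]
311 271 [0.4667 0.1704 0.1296]
311 274 [0.4667 0.17   0.1312]
311 277 [0.4668 0.1702 0.1339]
311 280 [0.4668 0.1701 0.1358]
311 283 [0.4669 0.1702 0.1381]
327 238 [0.474  0.1662 0.0926]
327 241 [0.4738 0.1649 0.0936]
327 244 [0.4741 0.1684 0.1037]
327 247 [0.4741 0.1685 0.1071]
327 250 [0.474  0.1687 0.1106]
327 253 [0.474  0.1689 0.1138]
327 256 [0.4739 0.1687 0.1163]
327 259 [0.4738 0.1687 0.119 ]
327 262 [0.4737 0.1685 0.1213]
327 265 [0.4737 0.169  0.1247]
327 268 [0.4736 0.1687 0.1267]
327 271 [0.4735 0.1688 0.1292]
327 274 [0.4735 0.1691 0.1319]
327 277 [0.4735 0.1692 0.1343]
327 280 [0.4734 0.1689 0.136 ]
327 283 [0.4734 0.1694 0.1388]
bench top cam -0.0008351106521292673
```

Call:
step_arm:
  deltas:
    - [0,0,-2,0,0,0,-1]
    - [0,0,0,0,0,0,-1]

```text
clock: 4.3
tcp_pos: [0.4684, 0.1589, 0.0718]
orientation: [-0.0, 0.772, 0.635, -0.0]
wrist_force: [0.1, 0.6, -0.6]
finger_gap: -0.0
grip_force: 0.0
```

Call:
step_arm:
  deltas:
    - [0,0,-2,0,0,0,-1]
    - [0,0,-2,0,0,0,-1]
    - [0,0,0,0,0,0,-1]

```text
clock: 4.6
tcp_pos: [0.4683, 0.1589, 0.0676]
orientation: [-0.0, 0.772, 0.635, -0.0]
wrist_force: [-0.1, -0.6, -0.8]
finger_gap: -0.0001
grip_force: 0.0
```

Call:
step_arm:
  deltas:
    - [0,0,-2,0,0,0,-1]
    - [0,0,0,0,0,0,-1]

```text
clock: 4.8
tcp_pos: [0.4686, 0.159, 0.0659]
orientation: [0.0, 0.772, 0.635, 0.0]
wrist_force: [0.3, -0.6, -0.1]
finger_gap: -0.0002
grip_force: 0.0
```

Call:
step_arm:
  deltas:
    - [0,0,-2,0,0,0,-1]
    - [0,0,0,0,0,0,-1]

```text
clock: 5.0
tcp_pos: [0.4687, 0.159, 0.0641]
orientation: [0.0, 0.772, 0.635, 0.0]
wrist_force: [0.1, 0.4, 2.2]
finger_gap: 0.0002
grip_force: 1.1
```

Contact came at a reported TCP z of about 0.0645, so the tips really sit about 24 mm behind the reported TCP. I'll allow for that in every height from here on. Now pressing.

Call:
step_arm:
  deltas:
    - [0,0,-2,0,0,0,-1]
    - [0,0,-2,0,0,0,-1]
    - [0,0,0,0,0,0,-1]

```text
clock: 5.3
tcp_pos: [0.4688, 0.159, 0.0601]
orientation: [0.0, 0.772, 0.635, 0.0]
wrist_force: [-0.8, -0.4, 4.5]
finger_gap: 0.0002
grip_force: 2.3
```

Call:
step_arm:
  deltas:
    - [0,0,-2,0,0,0,-1]
    - [0,0,0,0,0,0,-1]

```text
clock: 5.5
tcp_pos: [0.4689, 0.159, 0.0596]
orientation: [0.0, 0.772, 0.635, 0.0]
wrist_force: [-4.3, -0.8, 15.2]
finger_gap: 0.0003
grip_force: 7.5
```

Call:
step_arm:
  deltas:
    - [0,0,0,0,0,0,-1]
    - [0,0,0,0,0,0,-1]
    - [0,0,20,0,0,0,-1]
    - [0,0,40,0,0,0,-1]
    - [0,0,40,0,0,0,-1]

```text
clock: 6.0
tcp_pos: [0.4675, 0.1588, 0.1581]
orientation: [-0.001, 0.772, 0.635, -0.001]
wrist_force: [1.9, 0.3, 0.7]
finger_gap: -0.0001
grip_force: 0.0
```

Run:
```python
from h import *
s=get_state();print(s['tcp_pos'],s['wrist_force'])
c=cam('top');w=cloud(c);d=np.hypot(w[...,0]-.468,w[...,1]-.158)
c=cam('wrist');b=c['image'][...,::-1];w=cloud(c)
d=np.hypot(w[...,0]-.468,w[...,1]-.158);q=w[d<.01][:,2];print(len(q),np.sort(q)[::max(1,len(q)//15)].round(4))
cv2.imwrite('pics/p4.png',b)
```

```text
[0.46749801 0.15878181 0.15813874] [1.8824031  0.3001533  0.68873374]
1294 [0.0908 0.092  0.0924 0.0928 0.0933 0.2289 0.2294 0.2298 0.2303 0.2383
 0.2395 0.2403 0.2413 0.2442 0.249  0.2619]
```

View pics/p4.png

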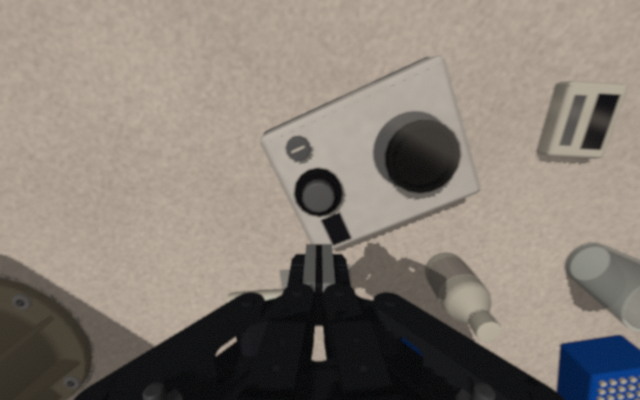

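The button is up again: its face reads 0.092, the same as before the press. In the wrist view the button is at (319,193), the cup at (420,153) and the tips at (319,245). I'll open the gripper and move over to the tall tube.

Call:
step_arm:
  deltas:
    - [5,-40,10,0,0,0,1]
    - [5,-40,10,0,0,0,1]
    - [5,-40,0,0,0,0,1]
    - [5,-40,0,0,0,0,1]
    - [5,-40,0,0,0,0,1]

```text
clock: 6.6
tcp_pos: [0.4933, -0.0425, 0.1773]
orientation: [-0.0, 0.772, 0.636, -0.0]
wrist_force: [0.6, -0.5, 0.2]
finger_gap: 0.0724
grip_force: 0.0
```

Call:
step_arm:
  deltas:
    - [6,-41,0,0,0,0,1]
    - [6,-41,0,0,0,0,1]
    - [5,-40,0,0,0,0,1]
    - [0,0,0,0,0,0,1]
    - [0,0,0,0,0,0,1]

```text
clock: 7.1
tcp_pos: [0.51, -0.1636, 0.1768]
orientation: [-0.001, 0.773, 0.635, -0.0]
wrist_force: [0.2, 0.4, 0.2]
finger_gap: 0.0855
grip_force: 0.0
```

Run:
```python
from h import *
s=get_state();print(s['tcp_pos'],s['finger_gap'])
c=cam('wrist');b=c['image'][...,::-1];w=cloud(c)
m=(w[...,2]>.12)&(w[...,2]<.134)&(np.hypot(w[...,0]-.51,w[...,1]+.164)<.03)
q=w[m]; print(len(q),cv2.minEnclosingCircle(q[:,:2].astype(np.float32)),q.mean(0))
cv2.imwrite('pics/p5.png',b)
```

```text
[ 0.50999991 -0.1636309   0.17681168] 0.08553588171682046
1461 ((0.512178361415863, -0.16318242251873016), 0.01710583083331585) [ 0.51238957 -0.161714    0.12810549]
```

View pics/p5.png

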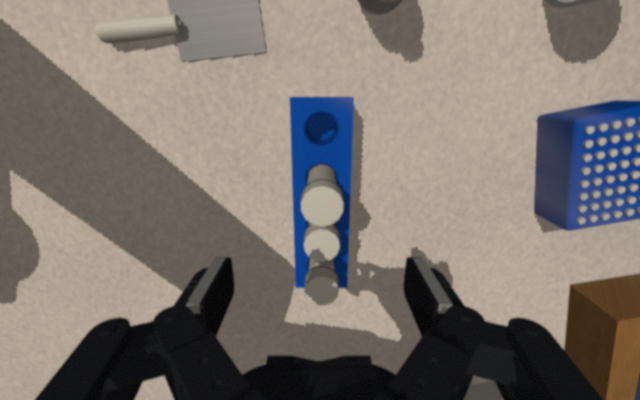

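The tall cap, at (322,203), lies midway between the open fingers and is measured at (0.512,-0.163,0.128). Going down to it.

Call:
step_arm:
  deltas:
    - [1,0,-40,0,0,0,1]
    - [0,0,-30,0,0,0,1]
    - [0,0,-20,0,0,0,1]
    - [0,0,-12,0,0,0,1]
    - [0,0,0,0,0,0,1]

```text
clock: 7.65
tcp_pos: [0.5103, -0.1612, 0.0745]
orientation: [-0.002, 0.772, 0.636, -0.001]
wrist_force: [-0.4, -0.1, 0.8]
finger_gap: 0.0851
grip_force: 0.0
```

Call:
step_arm:
  deltas:
    - [0,0,0,0,0,0,-1]
    - [0,0,0,0,0,0,-1]
    - [0,0,0,0,0,0,-1]
    - [0,0,0,0,0,0,-1]
    - [0,0,0,0,0,0,-1]
  newtons: 60

```text
clock: 8.15
tcp_pos: [0.5125, -0.1636, 0.0773]
orientation: [0.001, 0.772, 0.635, 0.001]
wrist_force: [1.1, 0.4, 5.9]
finger_gap: 0.0321
grip_force: 59.5
```

Run:
```python
from h import *
s=get_state();print(s['tcp_pos'],s['finger_gap'],s['grip_force'])
c=cam('wrist');b=c['image'][...,::-1]
cv2.imwrite('pics/p6.png',cv2.resize(b[130:400,160:480],(640,540)))
```

```text
[ 0.51253944 -0.16356225  0.0773358 ] 0.03205912739475647 59.547688364982605
```

View pics/p6.png

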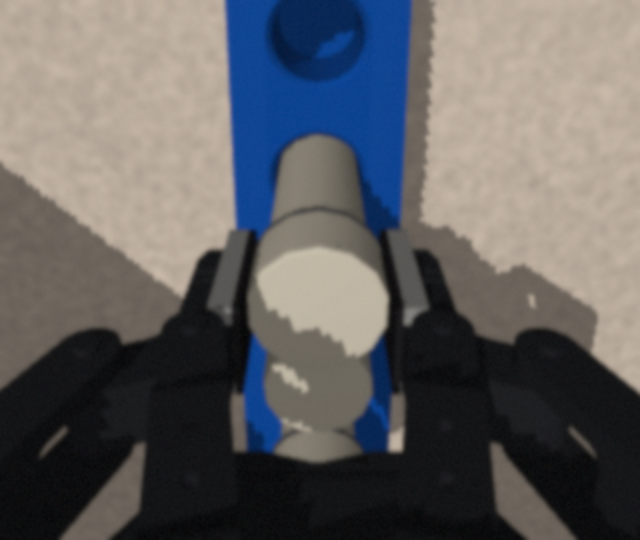

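The gripper holds the cap: gap 32 mm, 59.5 N, with the pads beside the cap at (240,270) and (400,270). Now lifting; the foot should be at TCP z minus 0.069.

Call:
step_arm:
  deltas:
    - [0,0,10,0,0,0,-1]
    - [0,0,20,0,0,0,-1]
    - [0,0,30,0,0,0,-1]
    - [0,0,30,0,0,0,-1]
    - [0,0,30,0,0,0,-1]

```text
clock: 8.7
tcp_pos: [0.5112, -0.1629, 0.1975]
orientation: [-0.0, 0.772, 0.635, -0.0]
wrist_force: [1.8, 1.2, -0.5]
finger_gap: 0.0314
grip_force: 60.1
```

Call:
step_arm:
  deltas:
    - [0,0,20,0,0,0,-1]
    - [0,0,10,0,0,0,-1]
    - [0,0,0,0,0,0,-1]
    - [0,0,0,0,0,0,-1]

```text
clock: 9.1
tcp_pos: [0.5112, -0.1629, 0.2252]
orientation: [-0.001, 0.772, 0.635, -0.0]
wrist_force: [0.2, -0.4, -1.1]
finger_gap: 0.0321
grip_force: 60.1
```

Run:
```python
from h import *
s=get_state();print(s['tcp_pos'],s['finger_gap'],s['grip_force'],s['wrist_force'])
def prof(n):
    c=cam(n);w=cloud(c);x,y=s['tcp_pos'][:2]
    m=(np.hypot(w[...,0]-x,w[...,1]-y)<.03)&(w[...,2]>.115)
    q=w[m]
    for a in np.arange(.12,.3,.01):
        k=q[(q[:,2]>=a)&(q[:,2]<a+.01)]
        if len(k): print(n,a.round(3),len(k),k.min(0).round(4),k.max(0).round(4))
    return c
prof('wrist')
c=prof('scene');cv2.imwrite('pics/p7.png',cv2.resize(c['image'][60:240,180:420,::-1],(800,600),interpolation=cv2.INTER_CUBIC))
```

```text
[ 0.5111765  -0.16285525  0.22515804] 0.03205833675528336 60.08267641067505 [ 0.17744781 -0.39379035 -1.0832803 ]
wrist 0.16 94 [ 0.4977 -0.1633  0.1613] [ 0.5247 -0.1488  0.17  ]
wrist 0.17 129 [ 0.4976 -0.163   0.17  ] [ 0.5245 -0.1485  0.18  ]
wrist 0.18 147 [ 0.4975 -0.1631  0.18  ] [ 0.5247 -0.1487  0.19  ]
wrist 0.19 168 [ 0.4979 -0.1637  0.1901] [ 0.5247 -0.1488  0.2   ]
wrist 0.2 194 [ 0.4975 -0.1636  0.2   ] [ 0.5246 -0.1487  0.21  ]
wrist 0.21 225 [ 0.4974 -0.1637  0.21  ] [ 0.5246 -0.1485  0.22  ]
wrist 0.22 262 [ 0.4973 -0.1632  0.22  ] [ 0.5246 -0.1487  0.23  ]
wrist 0.23 310 [ 0.4973 -0.1635  0.23  ] [ 0.5246 -0.1486  0.24  ]
wrist 0.24 259 [ 0.4999 -0.1607  0.24  ] [ 0.524  -0.1485  0.2496]
wrist 0.25 385 [ 0.4852 -0.1617  0.2522] [ 0.539  -0.1452  0.26  ]
wrist 0.26 1152 [ 0.4836 -0.1774  0.26  ] [ 0.541  -0.1452  0.27  ]
wrist 0.27 4531 [ 0.4837 -0.1797  0.27  ] [ 0.5411 -0.1455  0.28  ]
wrist 0.28 1027 [ 0.4837 -0.1777  0.28  ] [ 0.541  -0.1472  0.29  ]
wrist 0.29 1092 [ 0.4861 -0.1773  0.29  ] [ 0.5405 -0.1441  0.3   ]
scene 0.15 8 [ 0.5192 -0.168   0.1542] [ 0.525
[... 241 characters left out ...]
0.1756  0.1903] [ 0.5278 -0.1487  0.1999]
scene 0.2 41 [ 0.5094 -0.1739  0.2001] [ 0.5284 -0.1484  0.2099]
scene 0.21 32 [ 0.5089 -0.173   0.2102] [ 0.5272 -0.1484  0.22  ]
scene 0.22 35 [ 0.5102 -0.178   0.2201] [ 0.5262 -0.1485  0.23  ]
scene 0.23 42 [ 0.5061 -0.1737  0.2302] [ 0.5259 -0.1483  0.2397]
scene 0.24 16 [ 0.5101 -0.1651  0.2403] [ 0.5264 -0.1484  0.2496]
scene 0.25 25 [ 0.512  -0.1764  0.2506] [ 0.5377 -0.1444  0.26  ]
scene 0.26 48 [ 0.4938 -0.1779  0.2606] [ 0.5409 -0.1456  0.2699]
scene 0.27 91 [ 0.4874 -0.1763  0.27  ] [ 0.5404 -0.1454  0.2797]
scene 0.28 20 [ 0.4919 -0.1612  0.2801] [ 0.5407 -0.1471  0.2886]
scene 0.29 23 [ 0.4883 -0.16    0.2901] [ 0.5396 -0.1443  0.2993]
```

View pics/p7.png

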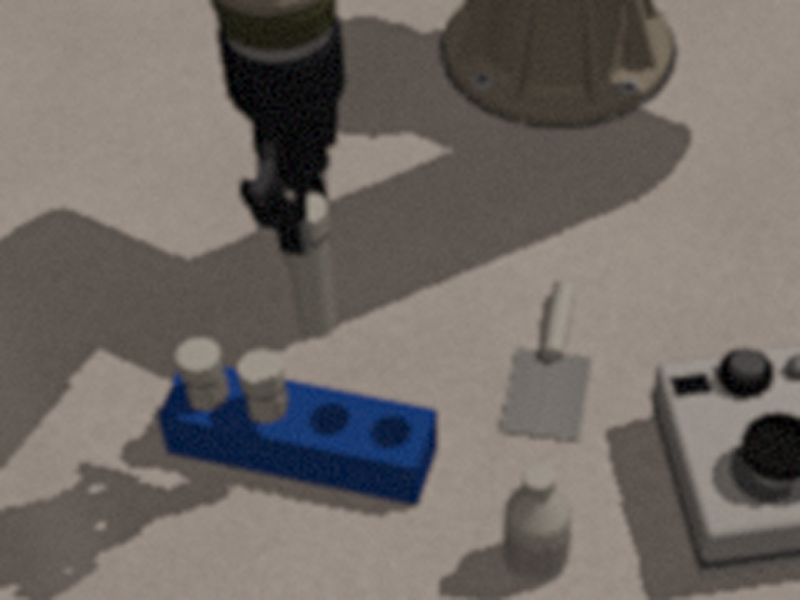

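The tall tube is out and upright, with its axis at (0.511,-0.1626) and its foot at about 0.155. The short tubes are still in the rack, at (205,370) and (262,385). Moving over the cup now.

Call:
step_arm:
  deltas:
    - [4,20,0,0,0,0,-1]
    - [5,40,0,0,0,0,-1]
    - [5,40,0,0,0,0,-1]
    - [5,40,0,0,0,0,-1]
    - [5,40,0,0,0,0,-1]

```text
clock: 9.7
tcp_pos: [0.5349, 0.0185, 0.2247]
orientation: [-0.001, 0.772, 0.635, -0.001]
wrist_force: [1.8, 0.4, -0.6]
finger_gap: 0.0321
grip_force: 60.1
```

Call:
step_arm:
  deltas:
    - [5,40,0,0,0,0,-1]
    - [5,40,0,0,0,0,-1]
    - [5,40,0,0,0,0,-1]
    - [5,30,0,0,0,0,-1]
    - [0,10,0,0,0,0,-1]

```text
clock: 10.2
tcp_pos: [0.555, 0.1797, 0.2243]
orientation: [-0.001, 0.771, 0.637, -0.001]
wrist_force: [-0.7, -0.5, -0.1]
finger_gap: 0.0322
grip_force: 60.1
```

Call:
step_arm:
  deltas:
    - [0,0,-15,0,0,0,-1]
    - [0,0,-15,0,0,0,-1]
    - [0,0,-10,0,0,0,-1]
    - [0,0,0,0,0,0,-1]
    - [0,0,0,0,0,0,-1]

```text
clock: 10.7
tcp_pos: [0.5554, 0.1764, 0.1859]
orientation: [-0.0, 0.772, 0.635, -0.0]
wrist_force: [-0.4, 0.2, -0.7]
finger_gap: 0.0323
grip_force: 60.1
```

Run:
```python
from h import *
s=get_state();print(s['tcp_pos'],s['wrist_force'],s['grip_force'])
c=cam('wrist');w=cloud(c)
q=w[(np.hypot(w[...,0]-.5556,w[...,1]-.1775)<.034)&(w[...,2]>.118)&(w[...,2]<.19)]
print('tube',q.min(0),q.max(0))
q=w[(np.hypot(w[...,0]-.5556,w[...,1]-.1775)<.034)&(w[...,2]>.1)&(w[...,2]<.11)]
print('rim',len(q),q.min(0),q.max(0))
cv2.imwrite('pics/p8.png',c['image'][...,::-1])
```

```text
[0.55540721 0.1764074  0.18588914] [-0.43620849  0.20548915 -0.65990734] 60.0747549533844
tube [0.54155487 0.17558488 0.12326561] [0.56898062 0.19069549 0.18985817]
rim 841 [0.52934565 0.15407933 0.10002993] [0.58656374 0.20821751 0.10631196]
```

View pics/p8.png

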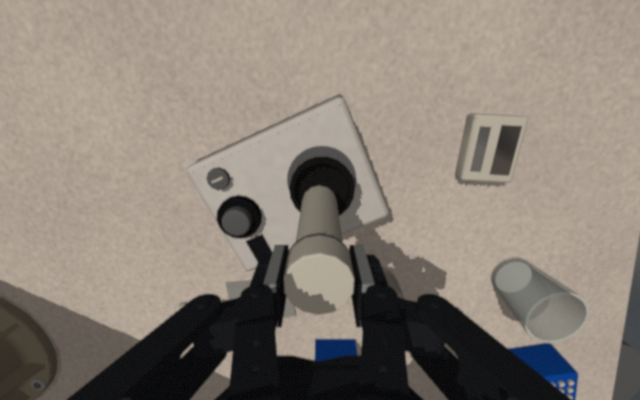

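The tube axis is at (0.5553,0.1767), about 2 mm from the cup centre at roughly (0.5565,0.1785). I'll correct this by 1–2 mm and lower the tube.

Call:
step_arm:
  deltas:
    - [1,2,-8,0,0,0,-1]
    - [0,0,-6,0,0,0,-1]
    - [0,0,-4,0,0,0,-1]
    - [0,0,0,0,0,0,-1]
    - [0,0,0,0,0,0,-1]

```text
clock: 11.25
tcp_pos: [0.5565, 0.179, 0.1679]
orientation: [-0.0, 0.772, 0.635, -0.0]
wrist_force: [0.4, -0.2, 0.3]
finger_gap: 0.0322
grip_force: 60.1
```

Call:
step_arm:
  deltas:
    - [0,0,-2,0,0,0,-1]
    - [0,0,-2,0,0,0,-1]
    - [0,0,0,0,0,0,-1]
    - [0,0,0,0,0,0,-1]

```text
clock: 11.65
tcp_pos: [0.5566, 0.179, 0.164]
orientation: [0.0, 0.772, 0.635, 0.0]
wrist_force: [-0.5, -0.3, -0.9]
finger_gap: 0.032
grip_force: 60.1
```

Call:
step_arm:
  deltas:
    - [0,0,-2,0,0,0,-1]
    - [0,0,0,0,0,0,-1]
    - [0,0,0,0,0,0,-1]

```text
clock: 11.95
tcp_pos: [0.5569, 0.179, 0.1624]
orientation: [0.0, 0.772, 0.635, 0.0]
wrist_force: [0.3, -0.7, 1.7]
finger_gap: 0.0323
grip_force: 60.3
```

Call:
step_arm:
  deltas:
    - [0,0,-2,0,0,0,-1]
    - [0,0,-2,0,0,0,-1]
    - [0,0,0,0,0,0,-1]
    - [0,0,0,0,0,0,-1]

```text
clock: 12.35
tcp_pos: [0.5569, 0.179, 0.1584]
orientation: [0.0, 0.772, 0.635, 0.0]
wrist_force: [-0.5, -0.5, 4.1]
finger_gap: 0.0321
grip_force: 60.4
```

Call:
step_arm:
  deltas:
    - [0,0,-2,0,0,0,-1]
    - [0,0,-2,0,0,0,-1]
    - [0,0,0,0,0,0,-1]
    - [0,0,0,0,0,0,-1]
    - [0,0,0,0,0,0,-1]

```text
clock: 12.85
tcp_pos: [0.5569, 0.179, 0.1545]
orientation: [0.0, 0.772, 0.635, 0.001]
wrist_force: [-0.8, -0.3, 6.5]
finger_gap: 0.0321
grip_force: 60.6
```

Run:
```python
from h import *
s=get_state();print(s['tcp_pos'],s['wrist_force'],s['ft_torque'],s['grip_force'])
c=cam('wrist');w=cloud(c)
x,y=.5565,.1785
q=w[(np.hypot(w[...,0]-x,w[...,1]-y)<.034)&(w[...,2]>.112)&(w[...,2]<.175)];
for a in (.11,.13,.15): k=q[(q[:,2]>a)&(q[:,2]<a+.02)];print('tube',a,k.min(0).round(4),k.max(0).round(4))
d=np.hypot(w[...,0]-x,w[...,1]-y);q=w[(d>.0255)&(d<.028)&(w[...,2]>.08)&(w[...,2]<.11)];print('rim z',len(q),np.median(q,0))
```

```text
[0.55694731 0.17903468 0.15451016] [-0.82202742 -0.27341751  6.51018968] [0.05282942 0.02835218 0.01706544] 60.57780146598816
tube 0.11 [0.5431 0.1788 0.1121] [0.5704 0.1934 0.13  ]
tube 0.13 [0.5432 0.1778 0.1301] [0.5704 0.1933 0.15  ]
tube 0.15 [0.5432 0.1782 0.15  ] [0.5703 0.1933 0.1699]
rim z 429 [0.56656743 0.19130117 0.09658287]
```

The rim reads 0.0966, so the cup is about 7.5 mm down at about 7 N, and the tube is upright and centred. Handing in.

```bash
python3 -c "
from workcell import *
print(hand_in())"
```

```text
the job is handed in; nothing more can be done
None
```

I pressed the button fully down and released it, then handed the job in with the gripped tall tube standing upright in the cup, holding it about 7.5 mm down with about 7 N (from camera depth and wrist force); the judge's result was not shown.

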